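# Find the free gate of a twin dispenser and hold it open at the mark

### The job

One of the two spring-closed gates of the twin dry-food dispenser is blocked inside and cannot be seen to be: feel which one runs by pulling the black grips without forcing, then draw the free gate out until its pointer lines up with the marker clip on the scale between them, and keep holding it there against its spring. The program finishes while still holding that gate at the mark; the other gate stays home, and neither the marker clip nor the things standing around are to be shifted.

Things in the scene. Friction and masses are not known exactly. Their poses are not given: they have to be found in the camera images.
- dispenser: low white twin dispenser, fixed: deck 20 high, 230 wide (y), from 100 mm before to 150 mm behind the origin. On it, from 75 to 150 mm behind the origin, a housing with steel lids, 102 high (lid knobs 112). Origin: on the worktop midway between the two pulls at home; x points from the pulls to the housing, y to the left gate, z up. Gates pull out toward -x between low rails (27 mm above worktop).
- pull_left: black upright grip fin of the left gate (+y side): 34 long (x) x 14 thick (y) x 52 high on a 44 x 24 x 6 flange. Origin: centre of its underside, 29 mm above the worktop (fin top at 81); axes as the dispenser's. A 4 mm wide pointer blade (top 33 mm above the worktop) reaches from under it toward the marker at the fin's centre x. Fins 130 mm apart, alike.
- pull_right: black upright grip fin of the right gate (-y side): 34 long (x) x 14 thick (y) x 52 high on a 44 x 24 x 6 flange. Origin: centre of its underside, 29 mm above the worktop (fin top at 81); axes as the dispenser's. A 4 mm wide pointer blade (top 33 mm above the worktop) reaches from under it toward the marker at the fin's centre x. Fins 130 mm apart, alike.
- gate_left (a joint): how far the left gate is drawn out along the dispenser's -x, m: 0 home, 0.06 end of travel. Its spring pulls it home: about 3 N at 0, plus 1.5 N per 10 mm. If this is the blocked gate it stops dead within 1 to 6 mm; the free one runs all the way. Which one is blocked changes from start to start and cannot be seen.
- gate_right (a joint): how far the right gate is drawn out along the dispenser's -x, m: 0 home, 0.06 end of travel. Its spring pulls it home: about 3 N at 0, plus 1.5 N per 10 mm. If this is the blocked gate it stops dead within 1 to 6 mm; the free one runs all the way. Which one is blocked changes from start to start and cannot be seen.
- mark (a point): marker clip on the centre line between the gates: dark cross bar 4 mm wide (x), 44 long (y), on a 14 x 16 foot; stands 25 to 52 mm before the dispenser's origin (-x), which varies. Point: centre of the bar, 30.5 mm above the worktop (top 33); axes as the dispenser's. A gate is at the mark when its fin's centre has this point's x in the dispenser's frame.
- stop_bar: fixed steel bar hidden inside the housing that bears the load when the blocked gate is pulled; its origin is the dispenser's. Nothing to handle: the force on it measures how hard the blocked gate is being forced.
- salt_shaker: bystander: clear shaker, 44 dia x 90 high, loose, beside the housing's left side; origin centre of its underside
- garlic: bystander: garlic bulb, about 53 across and high, loose, left of the deck; origin centre of its underside
- spice_b: bystander: small spice jar, 44 dia x 106 high, loose, beside the housing's right side; origin centre of its underside
- teaspoon: bystander: teaspoon lying right of the deck, 130 x 26 x 11, loose; origin centre of its underside
- small_tin: bystander: food tin, 57 dia x 72 high, loose, near the sink; origin centre of its underside
- cream_pot: bystander: flat round pot, 67 dia x 24 high, loose, on the left; origin centre of its underside
- tape_black: bystander: roll of tape, 53 dia x 19 high, loose, on the left; origin centre of its underside

How it is judged:
By the outcome, as a careful person would: the job done as asked, in the order asked, and still so for the second after the job is handed in, while the arm keeps its last pose, push and grip.
It also fails if it takes over 48 s, if anything falls off the work surface, if the arm or the gripper's body presses on something with over 40 N, if the wrist force passes 120 N, or if a joint passes its speed limit or range.

### The arm

A 7-joint arm with a two-finger parallel gripper is mounted at the origin on a cart in front of the work surface, level with it; the furniture and walls round the work are solid. World frame = base frame: x ahead of the robot, y to its left, z up, the work surface at z = 0. Lengths are in m, angles in rad, forces in N, time in s.
With the tool pointing down it reaches from about 0.425 to 0.875 m from the base axis. Payload 4.7 kg.
Tool frame: the origin (TCP) lies between the finger pads; the fingertips stand 25 mm ahead of it and the grasp point (between the pads) lies 6 mm ahead of it; z points along the fingers, y is the line along which they close (so a half turn about z gives the same grasp; the last joint's range is limited). The gripper opens to 87 mm and grips with 3 to 60 N. Pads are 19 mm wide; open, the fingers measure 117 mm over their backs; the gripper's body (75 mm by 190 mm) begins 51 mm behind the grasp point.
Start: joints at [1.318, 0.321, -0.07, 1.45, 0.023, 1.371, -0.057], TCP at [0.171, -0.627, 0.248] pointing down, gripper open.
Joint ranges: [-2.86, 2.86], [-0.3, 2.09], [-1.38, 1.24], [0.06, 2.45], [-1.56, 4.7], [0.09, 2.05], [-2.69, 2.69]. Speed limits (rad/s): [2.57, 2.57, 3.14, 3.14, 3.14, 3.14, 3.14].

### API

Orientations are given as a rotation vector (axis times angle).
In Python, from rig import * gives the robot as it stands.
- The arm moves only by the tool drive_tool, never from a script. Its arguments are lists of equal length, an entry for each row: "xyz": the shift along the tool's x, y, z in m, a list of three; "turn": the turn, a rotation vector about the tool's x, y, z in degrees, a list of three. In form: {"xyz": [[tx, ty, tz], ...], "turn": [[wx, wy, wz], ...]}. A call has exactly 8 rows; each row is the pose to reach, as a shift and turn from the pose commanded when the call began, along the tool's axes at that moment; what a row does not reach only later rows make up. A row lasts 1/8 s, in which the tool goes at most 62.5 mm and 10.7 degrees, less where a joint would pass 70% of its speed; a pose out of reach is approached as far as the arm can. A call with a gripper value outside its range is refused whole. "gripper" is the opening, from 0 (shut) to 1 (fully open), set as the call begins (left out, the last holds). The fingers move at their own pace and stop on an object; "squeeze" is the grip in N (left out, the last holds). Time passes only in rows, so rows that repeat a pose let the fingers close, or fill a call up. It gives the time, the measured TCP pose, the force, the opening and the grip force at its end, in the units of the state.
- state(): the state, without advancing time (a new reading comes with each control period).
- get_image(name): name is "side" or "top"; returns a dict with "color" (420x560x3 uint8, red, green, blue), "depth" (420x560 float32, m along the optical axis (not along the pixel's ray), 0 where there is no reading), "mtx" (3x3 intrinsics, pixels), "eye" and "rotation" of the camera in the world. Camera axes: x right, y up, looking along -z (the intrinsics and any distortion apply to the point x, -y, -z); pixel columns grow to the right and rows downward; lengths in m; the calibration is good to about 2 mm. A picture is of the moment at which its call begins.
- sign_off(): hands the job in; it is judged then, once.
Trained networks look in the newest picture that a camera, given by its name, has taken for a name from the list of things; names that differ only in an ending like _2 or _b are one class to them, and where a whole thing is asked for, a point or a joint stands for the part that bears it (a point fixed in the world has none). Each returns a list of dicts, best first, with "score" (0 to 1); they miss things now and then, are a little off and sometimes report something else, mostly with a low value. They report only what shows in the picture. A call takes as long as a camera call.
- boxes_of(camera, target): "location" ([x, y, z] in m, in the coordinates of the camera as it stood for that picture, good to about 4 mm: the middle of the surface that is visible of it).
- trace(camera, target): "mask" (420x560 bool, what is visible of it).
- landmark_of(camera, target): "location" ([x, y, z] in m, in the coordinates of the camera as it stood for that picture, good to about 4 mm: a listed point, or the origin of a listed thing).
The state is a dict: "t": time; "qpos": joint angles; "qvel": joint speeds; "tau": joint torques, N m; "tool_pos": TCP position; "tcp_rot": TCP orientation; "ft_force": force on the tool from outside, world axes, zero at the start; "wrist_torque": the same for the moment, N m; "width": finger opening in m; "grasp_force": force on a finger pad.
Only numpy, scipy, OpenCV 4.12 (cv2) and the standard library are available. Lean on these libraries where they do the work, as an engineer would, in place of code of your own. Each camera call takes 0.05 s, during which the arm holds its last target. There are 200 camera calls.

## Working session

There is one attempt and no reset: what is moved stays moved. The work goes in short steps, Python scripts to look and compute and a tool call to move; the robot and the scene stay as the last step left them, time stands still between calls to the robot, and variables do not carry over. Pictures are saved under pics/ and viewed, at most 10 in all, crops included, and the job is handed in when it is done.

Besides the shell and the picture viewer there is one more tool, called after ">>>" as name(argument=value, ...) on one line, values as JSON. drive_tool: Moves the arm, as the interface text tells. Its arguments: {"type":"object","properties":{"xyz":{"type":"array","items":{"type":"array","items":{"type":"number"}}},"turn":{"type":"array","items":{"type":"array","items":{"type":"number"}}},"gripper":{"type":"number"},"squeeze":{"type":"number"}},"required":["xyz","turn"]}

```bash
mkdir -p pics; cat > h.py <<'E'
from rig import *
import numpy as np, cv2
from scipy.spatial.transform import Rotation as R
def w(im,p): return np.array(im["rotation"])@np.array(p)+np.array(im["eye"])
def save(im,n): cv2.imwrite(f"pics/{n}.png",im["color"][:,:,::-1])
def cloud(im):
    d=im["depth"]; v,u=np.mgrid[:d.shape[0],:d.shape[1]]; m=np.array(im["mtx"])
    x=(u-m[0,2])/m[0,0]*d; y=(v-m[1,2])/m[1,1]*d
    return np.stack([x,-y,-d],-1)@np.array(im["rotation"]).T+np.array(im["eye"])
E
python3 - <<'E'
from h import *
np.set_printoptions(precision=4,suppress=True)
s=state(); print(s["t"],s["tool_pos"],s["tcp_rot"],s["width"],s["ft_force"])
for c in("top","side"):
    im=get_image(c); save(im,c+"0"); print(c,im["eye"])
    for n in("dispenser","pull_left","pull_right","mark"):
        print(n,[(round(r["score"],2),w(im,r["location"])) for r in landmark_of(c,n)[:3]])
E
```

```text
0.0 [ 0.1712 -0.6265  0.2465] [-3.1118 -0.4177  0.0006] 0.08716655785590754 [-0.2786 -0.4362  0.4364]
top [0.4141 0.1772 1.0524]
dispenser [(0.55, array([2.0582, 1.8214, 2.6965]))]
pull_left [(0.91, array([2.0031, 1.7662, 2.6414]))]
pull_right []
mark [(0.61, array([2.0016, 1.7648, 2.6399]))]
side [ 0.3382 -0.6757  0.5792]
dispenser [(0.7, array([ 0.5334, -0.4805,  0.7744]))]
pull_left [(0.76, array([ 0.5121, -0.5018,  0.753 ])), (0.44, array([ 0.4638, -0.5501,  0.7048]))]
pull_right [(0.77, array([ 0.5303, -0.4836,  0.7713]))]
mark [(0.61, array([ 0.4921, -0.5218,  0.7331]))]
```

View pics/top0.png

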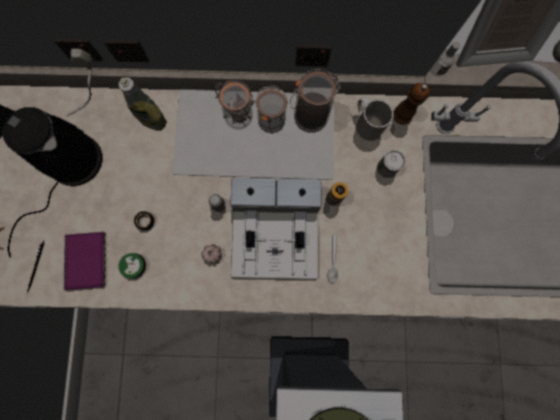

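View pics/side0.png

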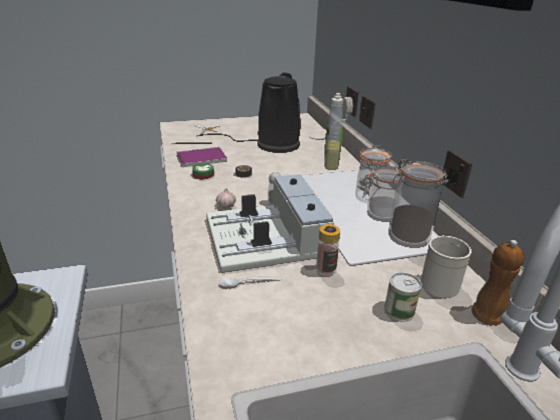

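The pictures show the dispenser in the top view around (276,230), with fins at (250,239) and (299,240) and the marker at (276,251). The camera rotation is evidently a rotation vector, so I'll fix the helper.

```bash
sed -i 's/np.array(im\["rotation"\])/rm(im)/g' h.py; echo 'def rm(im): return R.from_rotvec(im["rotation"]).as_matrix()' >> h.py
python3 - <<'E'
from h import *
np.set_printoptions(precision=4,suppress=True)
for c in("top","side"):
    im=get_image(c); print(c,np.shape(im["rotation"])); P=cloud(im)
    for n in("dispenser","pull_left","pull_right","mark"):
        print(n,[(round(r["score"],2),w(im,r["location"])) for r in landmark_of(c,n)[:3]])
    if c=="top":
        print(P[251,276],P[239,250],P[240,299])
        z=P[...,2]; sub=np.zeros(z.shape,bool); sub[170:290,220:330]=1
        for lo,hi,nm in((.012,.024,"deck"),(.085,.108,"housing"),(.06,.083,"fins")):
            k=sub&(z>lo)&(z<hi); n,l,st,_=cv2.connectedComponentsWithStats(k.astype(np.uint8))
            for i in range(1,n):
                if st[i,4]>25:
                    q=P[l==i]; r=cv2.minAreaRect((q[:,:2]*1000).astype(np.float32)); print(nm,st[i],q.mean(0),r)
        crop=cv2.resize(im["color"][170:290,215:340,::-1],None,fx=5,fy=5,interpolation=cv2.INTER_CUBIC)
        cv2.imwrite("pics/crop1.png",cv2.convertScaleAbs(crop,alpha=1.3))
E
```

```text
top (3,)
dispenser [(0.69, array([ 0.5278,  0.1708, -0.0028]))]
pull_left [(0.84, array([0.5305, 0.2397, 0.0298]))]
pull_right [(0.84, array([0.5319, 0.107 , 0.028 ]))]
mark [(0.4, array([0.4948, 0.1685, 0.0321]))]
[0.4966 0.1688 0.0305] [0.5207 0.2349 0.0836] [0.5215 0.1121 0.0805]
deck [ 231  211   87   68 4181] [0.5081 0.1735 0.0197] ((515.0989990234375, 173.61224365234375), (175.629638671875, 228.5061798095703), 0.28476256132125854)
housing [ 230  178   91   31 2527] [0.6366 0.1738 0.101 ] ((638.453369140625, 174.5946044921875), (73.93545532226562, 227.8101806640625), 0.3835650086402893)
fins [231 207  89   4 148] [0.6022 0.1761 0.0715] ((602.4468994140625, 174.13446044921875), (1.8282711505889893, 225.0071563720703), 0.2864536643028259)
fins [247 231   6  14  74] [0.5251 0.2366 0.0776] ((525.8807983398438, 236.72438049316406), (31.73122215270996, 12.56991195678711), 2.1592228412628174)
fins [298 232   6  14  78] [0.5257 0.1084 0.0784] ((526.3394775390625, 108.29011535644531), (32.30771255493164, 12.942100524902344), 0.34260672330856323)
side (3,)
dispenser [(0.89, array([0.5308, 0.1741, 0.001 ]))]
pull_left [(0.85, array([0.5248, 0.234 , 0.0286]))]
pull_right [(0.71, array([0.5246, 0.1099, 0.0298]))]
mark [(0.38, array([0.4973, 0.1755, 0.0323]))]
```

View pics/crop1.png

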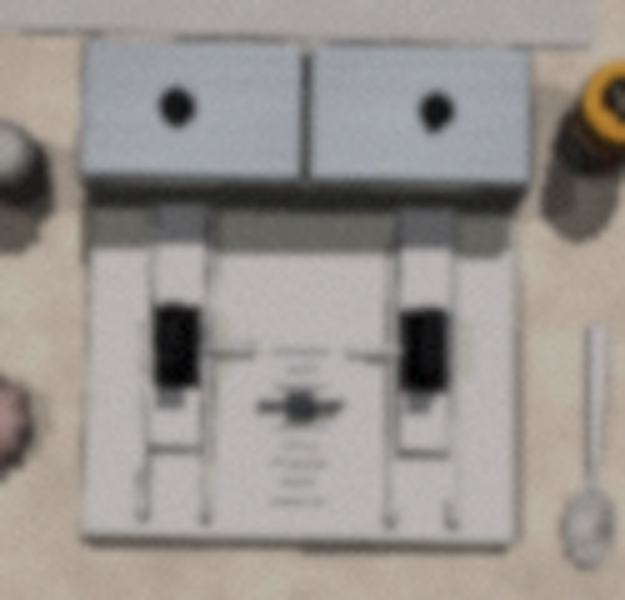

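Crop: fins at (177,345) and (424,350), pointers at rows ~353/356, marker bar at (300,407). Now sub-pixel offsets and the move vector.

```bash
cat >> h.py <<'E'
def px2w(im,u,v,z):
    m=np.array(im["mtx"]); d=rm(im)@np.array([(u-m[0,2])/m[0,0],-(v-m[1,2])/m[1,1],-1.])
    e=np.array(im["eye"]); return e+d*(z-e[2])/d[2]
def w2px(im,p):
    c=rm(im).T@(np.array(p)-np.array(im["eye"])); m=np.array(im["mtx"])
    return np.array([m[0,0]*c[0]/-c[2]+m[0,2], -m[1,1]*c[1]/-c[2]+m[1,2]])
def rect(im,x0,x1,y0,y1,z,s=.00025):
    """top-down map of plane z: rows = x descending, cols = y descending"""
    xs=np.arange(x1,x0,-s); ys=np.arange(y1,y0,-s)
    g=np.array([[w2px(im,(x,y,z)) for y in ys] for x in xs],np.float32)
    return xs,ys,cv2.remap(im["color"],g[...,0],g[...,1],cv2.INTER_CUBIC)
def tomove(p,yaw=None):
    s=state(); T=R.from_rotvec(s["tcp_rot"]); return T.inv().apply(np.array(p)-s["tool_pos"])
E
python3 - <<'E'
from h import *
np.set_printoptions(precision=4,suppress=True)
def prof(g,xs,nm):
    p=g.astype(float).mean(2).mean(1); b=np.percentile(p,80); d=np.clip(b-p-0.35*(b-p.min()),0,None)
    i=p.argmin(); k=np.abs(np.arange(len(p))-i)<24; print(nm,"x=",(d*k*xs).sum()/(d*k).sum(),"contrast",b-p.min())
G=[];H=[]
for c in("top","side"):
  for _ in range(2):
    im=get_image(c)
    for nm,y0,y1,x0,x1 in(("markL",.181,.193,.475,.515),("markR",.155,.167,.475,.515),("ptrL",.203,.221,.513,.540),("ptrR",.124,.142,.513,.540)):
        xs,ys,g=rect(im,x0,x1,y0,y1,.033); prof(g,xs,c+nm)
xs,ys,g=rect(im,.44,.58,.08,.27,.033,.00025); cv2.imwrite("pics/rside.png",g[:,:,::-1])
for c in ("top","side"):
    im=get_image(c)
    for n in("garlic","salt_shaker","spice_b"): print(n,[(round(r["score"],2),w(im,r["location"])) for r in landmark_of(c,n)[:1]])
s=state();T=R.from_rotvec(s["tcp_rot"])
for p in((.45,-.38,.25),(.527,.109,.22)): print(tomove(p))
print(s["t"],T.as_matrix())
E
```

```text
topmarkL x= 0.49621877229848327 contrast 63.38775510204083
topmarkR x= 0.49567688498838064 contrast 75.55102040816328
topptrL x= 0.5227387248779325 contrast 32.501851851851825
topptrR x= 0.52269674700132 contrast 32.20000000000002
topmarkL x= 0.49614699874060286 contrast 63.197278911564624
topmarkR x= 0.4956321420563553 contrast 75.40136054421768
topptrL x= 0.5226934002023922 contrast 32.25
topptrR x= 0.5226483362683206 contrast 32.66944444444442
sidemarkL x= 0.4959195017926312 contrast 113.17006802721085
sidemarkR x= 0.49310236863639806 contrast 152.74829931972792
sideptrL x= 0.5214895132167423 contrast 41.36481481481485
sideptrR x= 0.5196757174842519 contrast 5.343518518518529
sidemarkL x= 0.495901426713907 contrast 111.95918367346943
sidemarkR x= 0.4928952859576085 contrast 151.06122448979593
sideptrL x= 0.5215063999120565 contrast 43.008333333333354
sideptrR x= 0.5192460976167527 contrast 5.331481481481482
garlic [(0.6, array([ 0.4913,  0.3418, -0.0002]))]
salt_shaker [(0.76, array([0.6193, 0.3282, 0.0015]))]
spice_b [(0.94, array([0.6506, 0.0092, 0.0011]))]
garlic [(0.59, array([0.4869, 0.3428, 0.0002]))]
salt_shaker [(0.48, array([ 0.6175,  0.3316, -0.0011]))]
spice_b [(0.93, array([ 0.6494,  0.0143, -0.0015]))]
[ 0.3339 -0.1648 -0.0024]
[ 0.5372 -0.6162  0.0275]
1.6 [[ 0.9646  0.2637 -0.    ]
 [ 0.2637 -0.9646 -0.0001]
 [-0.0001  0.0001 -1.    ]]
```

View pics/rside.png

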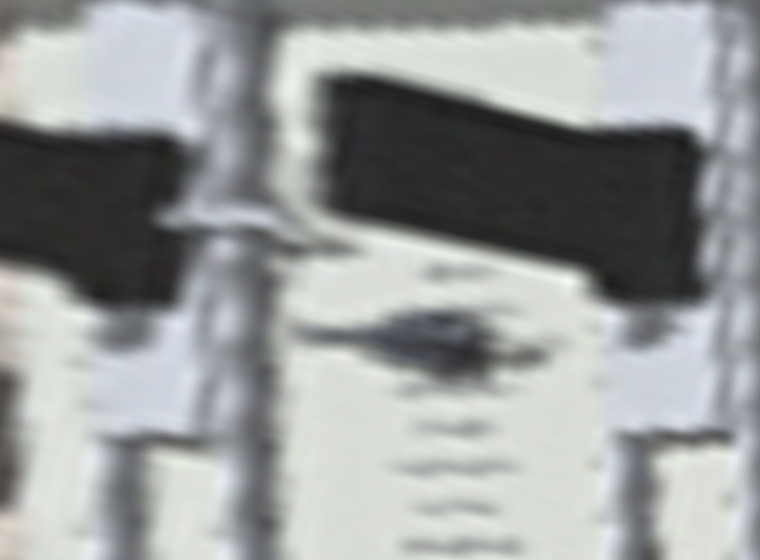

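Side rectification: bar at row ~335, the pointer bright at ~220 with a shadow at ~247, so the dark-profile pointer numbers are biased by shadow. I'll check the top view closely and use the scale ticks and depth too.

```bash
python3 - <<'E'
from h import *
np.set_printoptions(precision=1,suppress=True,linewidth=150)
ims=[get_image("top") for _ in range(6)]
im=dict(ims[0]); im["color"]=np.mean([i["color"] for i in ims],0).astype(np.float32); im["depth"]=np.median([i["depth"] for i in ims],0)
xs,ys,g=rect(im,.425,.555,.09,.255,.033)
gg=np.clip((g-40)*1.3,0,255)
for k,x in enumerate(xs):
    if abs(x*100-round(x*100))<1e-6: cv2.line(gg,(0,k),(12,k),(255,0,0),1)
cv2.imwrite("pics/rtop.png",gg[:,:,::-1])
xs2,ys2,g2=rect(im,.43,.54,.1675,.1795,.0203,.001)
print("ticks",[(round(x,3),round(float(v),0)) for x,v in zip(xs2,g2.mean(2).mean(1))])
for nm,y0,y1 in(("L",.205,.216),("R",.129,.140)):
    xs2,_,h=rect(im,.51,.54,y0,y1,.033,.001); print(nm,[(round(x,3),round(float(v))) for x,v in zip(xs2,h.mean(2).mean(1))])
P=cloud(im)
for nm,c in(("bar",(.496,.173)),("L",(.526,.2366)),("R",(.526,.1084))):
    k=(abs(P[...,0]-c[0])<.025)&(abs(P[...,1]-c[1])<(.025 if nm=="bar" else .012))&(P[...,2]>(.026 if nm=="bar" else .07))
    print(nm,k.sum(),P[k].mean(0)*1e3,P[k].min(0)*1e3,P[k].max(0)*1e3)
E
```

```text
ticks [(np.float64(0.54), 140.0), (np.float64(0.539), 140.0), (np.float64(0.538), 140.0), (np.float64(0.537), 139.0), (np.float64(0.536), 139.0), (np.float64(0.535), 139.0), (np.float64(0.534), 139.0), (np.float64(0.533), 139.0), (np.float64(0.532), 138.0), (np.float64(0.531), 135.0), (np.float64(0.53), 133.0), (np.float64(0.529), 129.0), (np.float64(0.528), 125.0), (np.float64(0.527), 122.0), (np.float64(0.526), 122.0), (np.float64(0.525), 125.0), (np.float64(0.524), 129.0), (np.float64(0.523), 131.0), (np.float64(0.522), 132.0), (np.float64(0.521), 131.0), (np.float64(0.52), 129.0), (np.float64(0.519), 125.0), (np.float64(0.518), 124.0), (np.float64(0.517), 123.0), (np.float64(0.516), 125.0), (np.float64(0.515), 127.0), (np.float64(0.514), 131.0), (np.float64(0.513), 132.0), (np.float64(0.512), 132.0), (np.float64(0.511), 129.0), (np.float64(0.51), 122.0), (np.float64(0.509), 115.0), (np.float64(0.508), 106.0), (np.float64(0.507), 96.0), (np.float64(0.506), 89.0), (np.float64(0.505), 79.0), (np.float64(0.504), 72.0), (np.float64(0.503), 66.0), (np.float64(0.502), 58.0), (np.float64
[... 3202 characters left out ...]
(np.float64(0.524), 99), (np.float64(0.523), 96), (np.float64(0.522), 97), (np.float64(0.521), 102), (np.float64(0.52), 110), (np.float64(0.519), 118), (np.float64(0.518), 127), (np.float64(0.517), 131), (np.float64(0.516), 133), (np.float64(0.515), 135), (np.float64(0.514), 136), (np.float64(0.513), 136), (np.float64(0.512), 136), (np.float64(0.511), 136), (np.float64(0.51), 136)]
bar 53 [497.4 172.8  30.6] [491.3 153.1  26.2] [504.7 192.4  33.6]
L 70 [526.6 237.3  79.9] [510.8 230.8  70.6] [541.4 243.4  82.2]
R 78 [526.7 108.4  80. ] [511.5 101.9  75.1] [542.2 114.7  82.7][ WARN:0@14.600] global loadsave.cpp:1063 imwrite_ Unsupported depth image for selected encoder is fallbacked to CV_8U.
```

View pics/rtop.png

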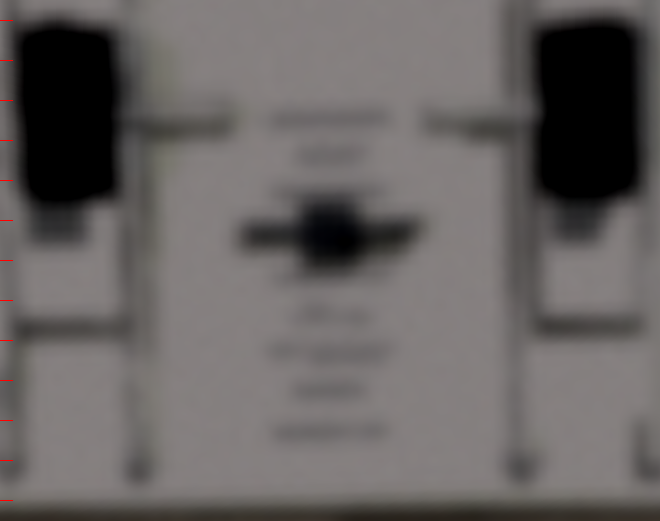

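The zero tick is at x≈0.5265 and the fin tops are at (0.5266, 0.237) and (0.5267, 0.108). The bar is at x≈0.4973 once its shadow is discounted, so the draw is about 29.5 mm. Next I move over the right fin.

>>> drive_tool(xyz=[[0.056, -0.027, 0], [0.112, -0.055, 0], [0.168, -0.082, 0], [0.224, -0.11, 0], [0.28, -0.137, 0], [0.334, -0.165, 0], [0.36, -0.22, 0], [0.384, -0.277, 0]], turn=[[0, 0, 2], [0, 0, 4], [0, 0, 6], [0, 0, 8], [0, 0, 10], [0, 0, 12], [0, 0, 14], [0, 0, 15]], gripper=0.5)

```text
t: 2.9
tool_pos: [0.4695, -0.2565, 0.2475]
tcp_rot: [-3.141, -0.008, -0.001]
ft_force: [0.1, 0.4, 1.1]
width: 0.0433
grasp_force: 0.0
```

```bash
python3 - <<'E'
from h import *
s=state(); print(s["t"],s["tool_pos"],R.from_rotvec(s["tcp_rot"]).as_matrix().round(4),s["width"],s["ft_force"],tomove((.5265,.1085,.2)))
E
```

```text
2.9 [ 0.46947129 -0.25647791  0.24745675] [[ 1.0e+00  4.9e-03  4.0e-04]
 [ 4.9e-03 -1.0e+00  1.0e-04]
 [ 4.0e-04 -1.0e-04 -1.0e+00]] 0.04330249600383602 [0.06244139 0.44257117 1.09373736] [ 0.05881359 -0.36468706  0.04751418]
```

>>> drive_tool(xyz=[[0.009, -0.055, 0], [0.018, -0.11, 0], [0.027, -0.165, 0.005], [0.036, -0.22, 0.015], [0.045, -0.275, 0.03], [0.054, -0.33, 0.04], [0.0588, -0.3647, 0.05], [0.0588, -0.3647, 0.08]], turn=[[0, 0, 0], [0, 0, 0], [0, 0, 0], [0, 0, 0], [0, 0, 0], [0, 0, 0], [0, 0, 0], [0, 0, 0]])

```text
t: 3.9
tool_pos: [0.5267, 0.1111, 0.1688]
tcp_rot: [-3.139, -0.018, -0.007]
ft_force: [0.1, 0.3, 0.3]
width: 0.0438
grasp_force: 0.0
```

```bash
python3 - <<'E'
from h import *
s=state(); print(s["t"],s["tool_pos"],s["tcp_rot"],s["width"],s["ft_force"],tomove((.5265,.1085,.07)))
im=get_image("side"); save(im,"side1")
E
```

```text
3.9 [0.52670876 0.11106569 0.16879046] [-3.13928406 -0.01769229 -0.00658021] 0.04383315501851102 [0.14972414 0.30927861 0.3056363 ] [-0.00065303  0.00278329  0.09878263]
```

View pics/side1.png

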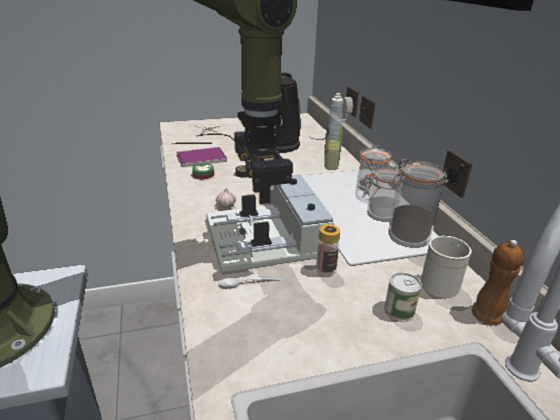

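The side view shows the gripper at (268,170), straight above the right fin at (261,233). I'll descend, then close gently.

>>> drive_tool(xyz=[[0, 0, 0], [0, 0, 0.02], [0, 0, 0.04], [0, 0, 0.06], [0, 0, 0.08], [0, 0, 0.0975], [0, 0, 0.0975], [0, 0, 0.0975]], turn=[[0, 0, 0], [0, 0, 0], [0, 0, 0], [0, 0, 0], [0, 0, 0], [0, 0, 0], [0, 0, 0], [0, 0, 0]])

```text
t: 4.95
tool_pos: [0.5262, 0.1066, 0.0705]
tcp_rot: [-3.141, -0.008, -0.001]
ft_force: [-0.8, -0.6, 0.2]
width: 0.0436
grasp_force: 0.0
```

>>> drive_tool(xyz=[[0, 0, 0], [0, 0, 0], [0, 0, 0], [0, 0, 0], [0, 0, 0], [0, 0, 0], [0, 0, 0], [0, 0, 0]], turn=[[0, 0, 0], [0, 0, 0], [0, 0, 0], [0, 0, 0], [0, 0, 0], [0, 0, 0], [0, 0, 0], [0, 0, 0]], gripper=0, squeeze=12)

```text
t: 5.95
tool_pos: [0.5258, 0.1084, 0.0702]
tcp_rot: [-3.139, -0.01, -0.001]
ft_force: [0.3, 5.8, -1.7]
width: 0.0142
grasp_force: 12.0
```

```bash
python3 - <<'E'
from h import *
s=state(); print(s["t"],s["tool_pos"],s["tcp_rot"],s["width"],s["ft_force"],s["grasp_force"])
E
```

```text
5.95 [0.52581528 0.10835174 0.07023663] [-3.13923392e+00 -9.77563960e-03 -1.24055580e-03] 0.014151273410792017 [ 0.31462848  5.75940106 -1.74897535] 12.000797985683676
```

Gripped; arm stiffness is about 3 N/mm. I'll take out the side load while pulling in small steps.

>>> drive_tool(xyz=[[0, -0.0008, 0], [0, -0.0016, 0], [-0.0005, -0.0018, 0], [-0.001, -0.0018, 0], [-0.0015, -0.0018, 0], [-0.002, -0.0018, 0], [-0.002, -0.0018, 0], [-0.002, -0.0018, 0]], turn=[[0, 0, 0], [0, 0, 0], [0, 0, 0], [0, 0, 0], [0, 0, 0], [0, 0, 0], [0, 0, 0], [0, 0, 0]])

```text
t: 6.95
tool_pos: [0.5247, 0.1084, 0.0702]
tcp_rot: [-3.141, -0.008, -0.003]
ft_force: [3.1, 4.4, -1.4]
width: 0.0142
grasp_force: 12.0
```

>>> drive_tool(xyz=[[-0.0003, 0, 0], [-0.0006, 0, 0], [-0.0009, 0, 0], [-0.0012, 0, 0], [-0.0015, 0, 0], [-0.0015, 0, 0], [-0.0015, 0, 0], [-0.0015, 0, 0]], turn=[[0, 0, 0], [0, 0, 0], [0, 0, 0], [0, 0, 0], [0, 0, 0], [0, 0, 0], [0, 0, 0], [0, 0, 0]])

```text
t: 7.95
tool_pos: [0.5234, 0.1084, 0.0703]
tcp_rot: [-3.141, -0.008, -0.004]
ft_force: [3.4, 5.3, -1.3]
width: 0.0138
grasp_force: 12.0
```

>>> drive_tool(xyz=[[-0.0003, 0, 0], [-0.0006, 0, 0], [-0.0009, 0, 0], [-0.0012, 0, 0], [-0.0015, 0, 0], [-0.0015, 0, 0], [-0.0015, 0, 0], [-0.0015, 0, 0]], turn=[[0, 0, 0], [0, 0, 0], [0, 0, 0], [0, 0, 0], [0, 0, 0], [0, 0, 0], [0, 0, 0], [0, 0, 0]])

```text
t: 8.95
tool_pos: [0.5227, 0.1084, 0.0703]
tcp_rot: [-3.14, -0.008, -0.007]
ft_force: [6.9, 4.2, -6.0]
width: 0.014
grasp_force: 12.0
```

>>> drive_tool(xyz=[[-0.0003, 0, 0], [-0.0006, 0, 0], [-0.0009, 0, 0], [-0.0012, 0, 0], [-0.0015, 0, 0], [-0.0015, 0, 0], [-0.0015, 0, 0], [-0.0015, 0, 0]], turn=[[0, 0, 0], [0, 0, 0], [0, 0, 0], [0, 0, 0], [0, 0, 0], [0, 0, 0], [0, 0, 0], [0, 0, 0]])

```text
t: 9.95
tool_pos: [0.5226, 0.1084, 0.0703]
tcp_rot: [-3.14, -0.007, -0.012]
ft_force: [10.3, 5.5, -9.4]
width: 0.014
grasp_force: 12.0
```

The right gate stopped dead at about 3.2 mm with the force rising, so it is the blocked one. I'll ease it back home, open, and go to the left.

>>> drive_tool(xyz=[[0.0015, 0, 0], [0.003, 0, 0], [0.004, 0, 0], [0.005, 0, 0], [0.006, 0, 0], [0.0065, 0, 0], [0.0065, 0, 0], [0.0065, 0, 0]], turn=[[0, 0, 0], [0, 0, 0], [0, 0, 0], [0, 0, 0], [0, 0, 0], [0, 0, 0], [0, 0, 0], [0, 0, 0]])

```text
t: 10.95
tool_pos: [0.5258, 0.1084, 0.0702]
tcp_rot: [-3.142, -0.008, -0.0]
ft_force: [1.3, 5.0, 1.6]
width: 0.0139
grasp_force: 12.0
```

>>> drive_tool(xyz=[[0, 0, 0], [0, 0, 0], [0, 0, 0], [0, 0, 0], [0, 0, -0.02], [0, 0, -0.05], [0, 0, -0.06], [0, 0, -0.06]], turn=[[0, 0, 0], [0, 0, 0], [0, 0, 0], [0, 0, 0], [0, 0, 0], [0, 0, 0], [0, 0, 0], [0, 0, 0]], gripper=0.5)

```text
t: 11.95
tool_pos: [0.5263, 0.1082, 0.1311]
tcp_rot: [3.141, 0.008, 0.003]
ft_force: [0.1, 0.2, -0.7]
width: 0.0434
grasp_force: 0.0
```

```bash
python3 - <<'E'
from h import *
s=state(); print(s["t"],s["tool_pos"],s["tcp_rot"],s["width"],s["ft_force"],tomove((.5265,.2375,.07)))
im=get_image("top"); P=cloud(im)
for nm,c in(("L",(.526,.2366)),("R",(.526,.1084))):
    k=(abs(P[...,0]-c[0])<.03)&(abs(P[...,1]-c[1])<.012)&(P[...,2]>.07)&(P[...,2]<.085)
    print(nm,k.sum(),P[k].mean(0)*1e3 if k.any() else 0)
E
```

```text
11.95 [0.52631368 0.10823107 0.13111028] [3.14123311 0.00774389 0.00341923] 0.04341930365693583 [ 0.1096811   0.2087388  -0.73245082] [ 0.00069074 -0.12928804  0.06106623]
L 70 [526.56881981 237.28941399  80.09870748]
R 1 [514.23475316 114.29229304  77.01083843]
```

>>> drive_tool(xyz=[[0, -0.03, 0], [0, -0.07, 0], [0, -0.11, 0], [0, -0.1298, 0], [0, -0.1298, 0], [0, -0.1298, 0.02], [0, -0.1298, 0.045], [0, -0.1298, 0.061]], turn=[[0, 0, 0], [0, 0, 0], [0, 0, 0], [0, 0, 0], [0, 0, 0], [0, 0, 0], [0, 0, 0], [0, 0, 0]])

```text
t: 13.0
tool_pos: [0.5242, 0.2355, 0.0662]
tcp_rot: [3.139, 0.004, -0.005]
ft_force: [-1.1, -0.2, 0.6]
width: 0.0436
grasp_force: 0.0
```

>>> drive_tool(xyz=[[0, 0, 0], [0, 0, 0], [0, 0, 0], [0, 0, 0], [0, 0, 0], [0, 0, 0], [0, 0, 0], [0, 0, 0]], turn=[[0, 0, 0], [0, 0, 0], [0, 0, 0], [0, 0, 0], [0, 0, 0], [0, 0, 0], [0, 0, 0], [0, 0, 0]], gripper=0, squeeze=12)

```text
t: 14.0
tool_pos: [0.5256, 0.2385, 0.0698]
tcp_rot: [-3.141, -0.008, -0.002]
ft_force: [-0.0, 0.0, 5.5]
width: 0.014
grasp_force: 12.0
```

>>> drive_tool(xyz=[[-0.0005, 0, 0], [-0.001, 0, 0], [-0.0015, 0, 0], [-0.002, 0, 0], [-0.002, 0, 0], [-0.002, 0, 0], [-0.002, 0, 0], [-0.002, 0, 0]], turn=[[0, 0, 0], [0, 0, 0], [0, 0, 0], [0, 0, 0], [0, 0, 0], [0, 0, 0], [0, 0, 0], [0, 0, 0]])

```text
t: 15.0
tool_pos: [0.5242, 0.2384, 0.0698]
tcp_rot: [-3.141, -0.008, -0.004]
ft_force: [3.7, 1.4, 5.0]
width: 0.0142
grasp_force: 12.0
```

>>> drive_tool(xyz=[[-0.0005, 0, 0], [-0.001, 0, 0], [-0.0015, 0, 0], [-0.002, 0, 0], [-0.002, 0, 0], [-0.002, 0, 0], [-0.002, 0, 0], [-0.002, 0, 0]], turn=[[0, 0, 0], [0, 0, 0], [0, 0, 0], [0, 0, 0], [0, 0, 0], [0, 0, 0], [0, 0, 0], [0, 0, 0]])

```text
t: 16.0
tool_pos: [0.5223, 0.2384, 0.0698]
tcp_rot: [-3.141, -0.008, -0.004]
ft_force: [4.3, 0.8, 5.5]
width: 0.0138
grasp_force: 12.0
```

>>> drive_tool(xyz=[[-0.0005, 0, 0], [-0.001, 0, 0], [-0.0015, 0, 0], [-0.002, 0, 0], [-0.002, 0, 0], [-0.002, 0, 0], [-0.002, 0, 0], [-0.002, 0, 0]], turn=[[0, 0, 0], [0, 0, 0], [0, 0, 0], [0, 0, 0], [0, 0, 0], [0, 0, 0], [0, 0, 0], [0, 0, 0]])

```text
t: 17.0
tool_pos: [0.5204, 0.2384, 0.0698]
tcp_rot: [-3.141, -0.008, -0.004]
ft_force: [3.6, 0.9, 4.6]
width: 0.0139
grasp_force: 12.0
```

>>> drive_tool(xyz=[[-0.0005, 0, 0], [-0.001, 0, 0], [-0.0015, 0, 0], [-0.002, 0, 0], [-0.002, 0, 0], [-0.002, 0, 0], [-0.002, 0, 0], [-0.002, 0, 0]], turn=[[0, 0, 0], [0, 0, 0], [0, 0, 0], [0, 0, 0], [0, 0, 0], [0, 0, 0], [0, 0, 0], [0, 0, 0]], squeeze=25)

```text
t: 18.0
tool_pos: [0.5184, 0.2383, 0.0698]
tcp_rot: [-3.141, -0.008, -0.004]
ft_force: [4.9, 1.2, 4.9]
width: 0.014
grasp_force: 25.0
```

The left gate runs freely: 7.2 mm with force following the spring. I'll draw it to about 29.5 mm.

>>> drive_tool(xyz=[[-0.004, 0, 0], [-0.008, 0, 0], [-0.012, 0, 0], [-0.016, 0, 0], [-0.02, 0, 0], [-0.0227, 0, 0], [-0.0227, 0, 0], [-0.0227, 0, 0]], turn=[[0, 0, 0], [0, 0, 0], [0, 0, 0], [0, 0, 0], [0, 0, 0], [0, 0, 0], [0, 0, 0], [0, 0, 0]])

```text
t: 19.0
tool_pos: [0.4966, 0.2382, 0.0698]
tcp_rot: [-3.14, -0.007, -0.007]
ft_force: [7.0, 2.4, 2.4]
width: 0.0139
grasp_force: 25.0
```

```bash
python3 - <<'E'
from h import *
np.set_printoptions(precision=4,suppress=True)
s=state(); print(s["t"],s["tool_pos"],s["ft_force"])
ims=[get_image("side") for _ in range(4)]; im=dict(ims[0]); im["color"]=np.mean([i["color"] for i in ims],0).astype(np.uint8)
save(im,"side2"); c=cv2.resize(im["color"][190:270,200:310,::-1],None,fx=7,fy=7,interpolation=cv2.INTER_CUBIC); cv2.imwrite("pics/sc2.png",c)
xs,ys,g=rect(im,.46,.56,.13,.26,.033,.0002); cv2.imwrite("pics/rs2.png",g[:,:,::-1])
for n in("pull_left","pull_right","mark"): print(n,[(round(r["score"],2),w(im,r["location"])) for r in landmark_of("side",n)[:2]])
E
```

```text
19.0 [0.4966 0.2382 0.0698] [7.0458 2.393  2.4036]
pull_left [(0.74, array([0.4961, 0.2335, 0.0307]))]
pull_right [(0.85, array([0.5253, 0.1093, 0.0305])), (0.29, array([ 0.6473,  0.015 , -0.0007]))]
mark [(0.57, array([0.496 , 0.1751, 0.0329])), (0.45, array([0.5276, 0.1099, 0.0308]))]
```

View pics/sc2.png

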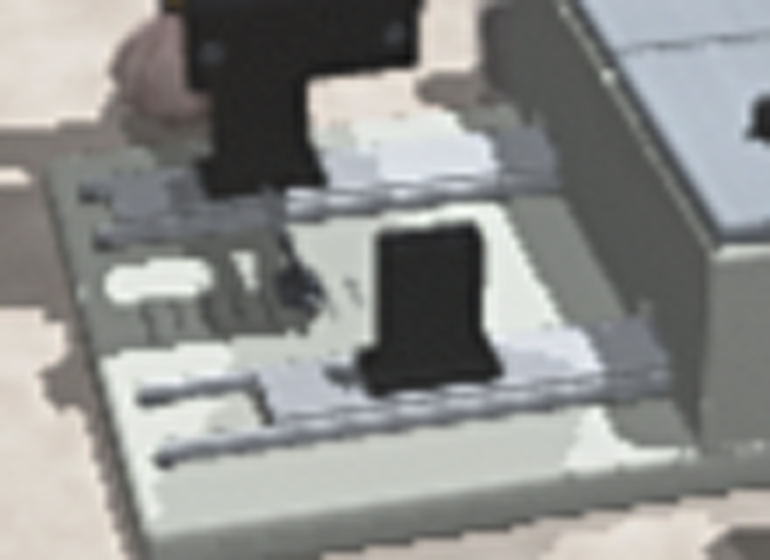

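View pics/rs2.png

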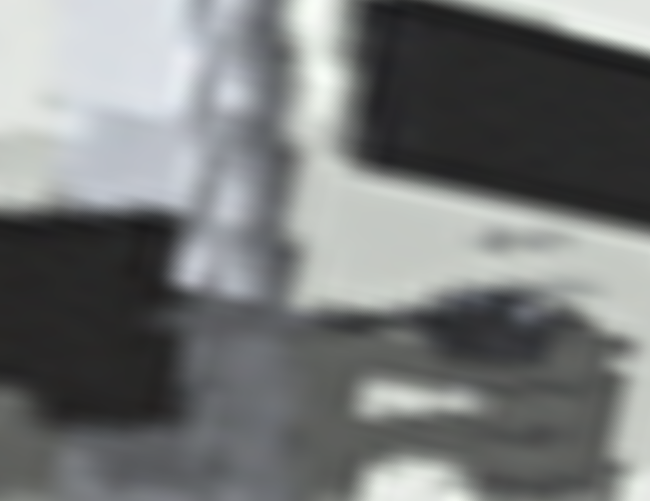

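The side views show the left pointer (rows ~312–318) running straight into the marker bar (row ~322) along the same line. Right fin is home and the marker undisturbed. I'll hold one second to confirm, then hand in.

>>> drive_tool(xyz=[[-0.0002, 0, 0], [-0.0002, 0, 0], [-0.0002, 0, 0], [-0.0002, 0, 0], [-0.0002, 0, 0], [-0.0002, 0, 0], [-0.0002, 0, 0], [-0.0002, 0, 0]], turn=[[0, 0, 0], [0, 0, 0], [0, 0, 0], [0, 0, 0], [0, 0, 0], [0, 0, 0], [0, 0, 0], [0, 0, 0]])

```text
t: 20.35
tool_pos: [0.4966, 0.2382, 0.0698]
tcp_rot: [-3.14, -0.007, -0.008]
ft_force: [8.3, 2.1, 2.2]
width: 0.0139
grasp_force: 25.0
```

```bash
python3 - <<'E'
from h import *
s=state(); print(s["t"],s["tool_pos"],s["ft_force"],s["grasp_force"]); 
if abs(s["tool_pos"][0]-.4964)<.0012: print(sign_off())
E
```

```text
20.35 [0.49660303 0.23823321 0.06977964] [8.25106409 2.10139744 2.22615198] 25.003179057966918
the job is handed in; nothing more can be done
None
```

The right gate is the blocked one (it stopped dead at about 3 mm, pulled to about 10 N, and was eased back home); the left gate runs free and is held about 29 mm out, with its pointer on the marker clip to within about 1 mm by the side camera, and the job was handed in at about 20 s.

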